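# Clip a temperature sensor on a test piece and hold a gap probe over its target

## Task

Squeeze the orange cordless temperature clip off its stand and clip it onto the top edge of the thin blue upright fin of the test piece in the vise, well down over the edge, and let go of it. Then take the yellow gap probe out of its holder, carry it over the vise without ever touching the vise or test piece with it, and hold it upright with its brass nose centred about 8 mm above the copper disc, not touching. Finish while still holding the probe there, steady, and leave the other things on the bench where they are.

Things in the scene. Friction and masses are not known exactly. Their poses are not given: they have to be found in the camera images.
- clip_grip (a point): Squeeze point between the wings of the orange sprung clip, 58 mm above its jaw tips. z up (jaws down, wings up), y = squeezing direction (wings at +y and -y), x along the hinge pin. 74 mm tall, 20 mm wide along x, white sensor pod at +x, 44 g; hinge 32 mm above the tips, wings from there to the top. Starts clipped on the stand's plate, tips 18 mm below its edge.
- clip_tips (a point): Middle between the clip's jaw tips, at its very bottom; same frame as clip_grip. Released on a 4 mm plate the jaws pinch it with about 5 N from each side. There is room for 26 mm of plate between the jaws above the tips.
- clip_left (a joint): Opening of the clip's +y half (the other half mirrors it): 0 rad = pinching a 4 mm plate, wings splayed to 34 mm over their tops and 29 mm at the squeeze point; 0.2 rad = fully squeezed against a stop (takes about 9 N), wings parallel, 18 mm over their outsides, jaws 15 mm apart.
- clip_stand: White base 80 x 60 x 15 mm with an upright aluminium plate 4 mm thick (along its y), 44 mm wide (along its x), top edge 65 mm above the bench. Origin under the base's centre. Fixed.
- fin_top (a point): Middle of the top edge of the blue upright fin on the test piece. The fin is 4 mm thick (along its frame's y), 44 mm wide (along x), its top edge is 105 mm above the bench and stands 55 mm above the blue block. The nearer vise jaw's face is 13 mm away on the +y side, its top 30 mm below the fin's top edge.
- target (a point): Centre of the upper face of the copper disc (24 mm across, 3 mm thick) on the blue block, 53 mm above the bench; z up, y towards the fin, which is 77 mm away. 20 mm to the -y side begins the fixed vise jaw: 35 mm thick, top 22 mm above the disc, with a clamp stud at its middle (26 mm wide foot, 16 mm wide above) whose top is 48 mm above the disc.
- vise: Steel vise, fixed, origin under its centre on the bench, long axis y. Bed 85 x 210 x 30 mm, jaws to 75 mm above the bench, stud on the -y jaw to 101 mm, screw with a black nut out of the +y jaw to y = 134 mm. It grips the blue test piece (54 x 110 mm, top at 50 mm) with its fin and copper disc.
- probe_grip (a point): Middle of the yellow gap probe's grip, on its axis, 88 mm above its nose tip. Frame z along the probe, up. Round body 28 mm across from 20 to 118 mm above the nose tip, red cap to 120 mm; brass nose 12 mm across and 20 mm long at the bottom. 110 to 220 g.
- probe_tip (a point): Centre of the end face of the probe's brass nose; same frame as probe_grip. In the holder it stands 10 mm above the bench.
- probe_stand: Grey holder block 70 x 70 x 45 mm, fixed, origin under its centre. The probe stands upright in it, its yellow body in a 33 mm wide recess 15 mm deep, its nose in a smaller hole below: lift it straight up.
- screwdriver: Bystander, to be left alone: screwdriver with a red handle, 170 mm long, lying down; origin under its centre.
- mouse: Bystander, to be left alone: round grey computer mouse, 60 mm across, 34 mm high; origin under its centre.
- weight: Bystander, to be left alone: brass calibration weight with a knob, 40 mm across, 64 mm high; origin under its centre.
- bush: Bystander, to be left alone: steel ring, 44 mm outside, 30 mm high; origin under its centre.
- cleaner: Bystander, to be left alone: white bottle with a red cap, 52 mm across, 130 mm high; origin under its centre.
- gauge_case: Bystander, to be left alone: wooden gauge case, 70 x 110 x 30 mm; origin under its centre.
Not all that is in view belongs to the job. What is meant by the part that bears clip_grip is not turquoise, and is the larger of those in its own colour.

How it is judged:
On the way, in this order (a step that is already met when the one before it is completed fails the run):
1. the clip pinches the fin's top edge and has been let go (x of clip_tips in the frame of fin_top between -0.02 and 0.02 m and y of clip_tips in the frame of fin_top between -0.005 and 0.005 m and z of clip_tips in the frame of fin_top between -0.03 and -0.008 m and angle between clip_tips's own z axis and vertical below 0.35 rad and contact force between clip and vise above 2 N and contact force between the fingers and clip below 0.1 N and linear speed of clip below 0.02 m/s), for 0.3 s.
2. the probe is lifted clear out of its holder in the fingers (height (world z) of probe_tip above 0.05 m and contact force between the fingers and probe above 2 N), for 0.1 s.
At the end, for the whole second after the job is handed in: Clip pinching the fin (over 2 N), jaw tips 8 to 30 mm below its edge, within 20 mm of its middle, leaning under 20 degrees, released, still. Probe held in the fingers, still, upright within 0.1 rad, nose within 7 mm of the disc axis, 3 to 14 mm above it, touching neither vise, piece nor clip (all of step 1 and horizontal distance between probe_tip and target below 0.007 m and z of probe_tip in the frame of target between 0.003 and 0.014 m and angle between probe_tip's own z axis and vertical below 0.1 rad and contact force between the fingers and probe above 2 N and contact force between probe and vise below 0.05 N and contact force between probe and clip below 0.05 N and linear speed of probe below 0.01 m/s); the arm keeps its last pose, push and grip.
It fails at once if the probe touches the vise, the test piece or the disc (contact force between probe and vise above 1 N).
It fails at once if one of the other loose things on the bench is moved more than 30 mm (distance of any of screwdriver, mouse, weight, bush, cleaner, gauge_case from where it was at the start of the episode above 0.03 m).
It also fails if it takes over 64 s, if anything falls off the work surface, if the arm or the gripper's body presses on something with over 40 N, if the wrist force passes 120 N, or if a joint passes its speed limit or range.

## Robot

A 7-joint arm with a two-finger parallel gripper is mounted at the origin on the work surface. World frame = base frame: x ahead of the robot, y to its left, z up, the work surface at z = 0. Lengths are in m, angles in rad, forces in N, time in s.
With the tool pointing down it reaches from about 0.4 to 0.85 m from the base axis. Payload 10.4 kg.
Tool frame: the origin (TCP) lies on the centre line of the jaws, within the pads' length; the fingertips stand 17 mm ahead of it and the grasp point (between the pads) lies 2 mm behind it; z points along the fingers, y is the line along which they close (so a half turn about z gives the same grasp; the last joint's range is limited). The gripper opens to 85 mm and grips with 20 to 120 N. Pads are 22 mm wide; open, the fingers measure 114 mm over their backs; the gripper's body (76 mm by 85 mm) begins 54 mm behind the grasp point. The pads swing forward as they close: fully open they stand 13 mm farther back than shut.
Start: joints at [-0.023, 0.332, -0.065, 1.46, 0.022, 1.35, -0.088], TCP at [0.625, 0, 0.248] pointing down, gripper open.
Joint ranges: [-2.6, 2.6], [-0.5, 2.12], [-1.47, 1.34], [0.16, 2.42], [-1.27, 4.41], [0.06, 2.06], [-2.6, 2.6]. Speed limits (rad/s): [2.22, 2.22, 2.79, 2.79, 3.14, 3.14, 3.14].

## Interface

Orientations are given as a unit quaternion [x, y, z, w].
In Python, from workcell import sensors, imaging, order, spotter gives the robot as it stands. The module is installed in compiled form; this text tells all that it offers.
- The arm moves only by the shell command python3 -m inch 'ROWS' [FORCE]. ROWS is JSON, a list that holds one entry, the list of rows, each a list of 7 numbers: the shift along the tool's x, y, z in m, then the turn, a rotation vector about the tool's x, y, z in rad, then the closure, from -1 (fully open) to 1 (shut). In form: [[[x, y, z, ax, ay, az, hand], ...]]. A call has 1 to 10 rows; each row is the pose to reach, as a shift and turn from the pose commanded when the call began, along the tool's axes at that moment; what a row does not reach only later rows make up. A row lasts 1/10 s, in which the tool goes at most 50 mm and 8.59 degrees, less where a joint would pass 70% of its speed; a pose out of reach is approached as far as the arm can. A call with a gripper value outside its range is refused whole. The fingers move at their own pace and stop on an object; FORCE is the grip in N (left out, the last holds). Time passes only in rows, so rows that repeat a pose let the fingers close. It gives the time, the measured TCP pose, the force, the opening and the grip force at its end, in the units of the state.
- sensors.get_obs(): the state, without advancing time (a new reading comes with each control period).
- imaging.camera(name): name is "scene" or "side" or "wrist"; returns the picture (420x560x3 uint8, blue, green, red); there is no depth.
- imaging.calibration(name): a dict with "mtx" (3x3 intrinsics, pixels), "R" (3x3) and "t" (3): a world point X has camera coordinates R X + t; the wrist camera has in their place "tool_from_camera" (4x4, takes a point from camera to tool coordinates, whose origin is the TCP and whose axes are the flange's). Camera axes: x right, y down, z forward; pixel columns grow to the right and rows downward; lengths in m; the calibration is good to about 2 mm. A picture is of the moment at which its call begins: read the wrist's pose just before it. calibration takes no time and is no camera call.
- order.hand_in(): hands the job in; it is judged then, once.
Trained networks look in the newest picture that a camera, given by its name, has taken for a name from the list of things; names that differ only in an ending like _2 or _b are one class to them, and where a whole thing is asked for, a point or a joint stands for the part that bears it (a point fixed in the world has none). Each returns a list of dicts, best first, with "conf" (0 to 1); they miss things now and then, are a little off and sometimes report something else, mostly with a low value. They report only what shows in the picture. A call takes as long as a camera call. They do not tell look-alikes from the thing itself.
- spotter.look_for(label, camera): "pixel" ([column, row] in pixels, amid what is visible of it).
The state is a dict: "clock": time; "joint_pos": joint angles; "joint_velocities": joint speeds; "tau": joint torques, N m; "position": TCP position; "ee_rot": TCP orientation; "ft_force": force on the tool from outside, world axes, zero at the start; "torque": the same for the moment, N m; "grip_width": opening from 0.0 (shut) to 1.0 (fully open); "grasp_force": force on a finger pad.
Only numpy, scipy, OpenCV 4.12 (cv2) and the standard library are available. Lean on these libraries where they do the work, as an engineer would, in place of code of your own. Each camera call takes 0.05 s, during which the arm holds its last target. There are 200 camera calls.

## Working session

There is one attempt and no reset: what is moved stays moved. The work goes in short steps, Python scripts to look and compute and a shell command to move; the robot and the scene stay as the last step left them, time stands still between calls to the robot, and variables do not carry over. Pictures are saved under pics/ and viewed, at most 12 in all, crops included, and the job is handed in when it is done.

```bash
mkdir -p pics; cat > h.py <<'E'
import numpy as np, cv2
from workcell import sensors, imaging, order, spotter
from scipy.spatial.transform import Rotation as Rn
def cam(name):
    c=imaging.calibration(name); K=np.array(c["mtx"])
    if name=="wrist":
        o=sensors.get_obs(); T=np.eye(4); T[:3,:3]=Rn.from_quat(o["ee_rot"]).as_matrix(); T[:3,3]=o["position"]
        M=np.linalg.inv(T@np.array(c["tool_from_camera"])); return K,M[:3,:3],M[:3,3]
    return K,np.array(c["R"]),np.array(c["t"]).ravel()
def ray(C,px):
    K,R,t=C; d=R.T@np.linalg.inv(K)@np.array([px[0],px[1],1.]); return -R.T@t,d/np.linalg.norm(d)
def atz(C,px,z):
    o,d=ray(C,px); return o+d*(z-o[2])/d[2]
def tri(obs):
    A=np.zeros((3,3));b=np.zeros(3);rs=[ray(C,p) for C,p in obs]
    for o,d in rs: P=np.eye(3)-np.outer(d,d);A+=P;b+=P@o
    X=np.linalg.solve(A,b); return X,[float(np.linalg.norm((np.eye(3)-np.outer(d,d))@(X-o))) for o,d in rs]
def proj(C,X):
    K,R,t=C; p=K@(R@np.array(X)+t); return p[:2]/p[2]
E
python3 - <<'E'
from h import *
np.set_printoptions(precision=3,suppress=True)
ob=sensors.get_obs();print(ob["position"],ob["ee_rot"],ob["grip_width"])
for n in ["scene","side","wrist"]:
    C=cam(n);im=imaging.camera(n);cv2.imwrite(f"pics/{n}0.png",im)
    print(n,"pos",ray(C,(280,210)))
    for l in ["clip_grip","clip_tips","clip_stand","fin_top","target","vise","probe_grip","probe_stand","cleaner","weight","bush","gauge_case","mouse","screwdriver"]:
        print(l,[(np.round(d["pixel"]).astype(int).tolist(),round(d["conf"],2)) for d in spotter.look_for(l,n)[:4]])
a=cv2.imread("pics/scene0.png");b=cv2.imread("pics/side0.png")
E
```

```text
[0.625 0.    0.248] [ 0.707  0.707 -0.001 -0.   ] 0.9958492830407994
scene pos (array([1.032, 0.441, 0.959]), array([-0.445, -0.351, -0.824]))
clip_grip [([394, 214], 0.7), ([371, 226], 0.57)]
clip_tips [([398, 214], 0.61), ([371, 225], 0.54), ([188, 143], 0.5)]
clip_stand [([365, 244], 0.61)]
fin_top []
target [([360, 314], 0.58), ([281, 206], 0.57)]
vise [([277, 208], 0.94)]
probe_grip [([277, 206], 0.71), ([189, 145], 0.6), ([375, 221], 0.5), ([370, 224], 0.2)]
probe_stand [([194, 162], 0.97)]
cleaner [([358, 315], 0.87), ([157, 208], 0.62), ([293, 303], 0.62)]
weight [([156, 209], 0.76)]
bush [([295, 305], 0.69), ([369, 223], 0.42)]
gauge_case [([134, 184], 0.72), ([209, 273], 0.39)]
mouse [([426, 280], 0.98)]
screwdriver [([210, 270], 0.9)]
side pos (array([0.106, 0.704, 0.698]), array([ 0.45 , -0.657, -0.605]))
clip_grip [([283, 343], 0.92), ([252, 291], 0.89), ([292, 291], 0.55)]
clip_tips [([250, 292], 0.83), ([284, 344], 0.7), ([292, 292], 0.51)]
clip_stand [([250, 318], 0.76)]
fin_top [([294, 235], 0.55)]
target [([292, 236], 0.88), ([352, 156], 0.35)]
vise [([297, 237], 0.69)]
probe_grip [([351, 156], 0.78)]
probe_stand [([349, 175], 0.94)]
cleaner [([141, 284], 0.95), ([297, 236], 0.6)]
weight [([286, 162], 0.52), ([252, 293], 0.26)]
bush [([176, 248], 0.83)]
gauge_case [([315, 149], 0.84), ([252, 319], 0.42)]
mouse [([178, 381], 0.68)]
screwdriver [([220, 199], 0.58), ([294, 233], 0.3)]
wrist pos (array([0.625, 0.083, 0.373]), array([-0.001, -0.312, -0.95 ]))
clip_grip []
clip_tips []
clip_stand []
fin_top []
target [([180, 132], 0.88)]
vise [([179, 134], 0.76)]
probe_grip [([177, 133], 0.61)]
probe_stand [([212, 373], 0.77)]
cleaner [([211, 373], 0.36)]
weight [([364, 362], 0.6)]
bush []
gauge_case []
mouse []
screwdriver [([423, 166], 0.79)]
```

View pics/scene0.png

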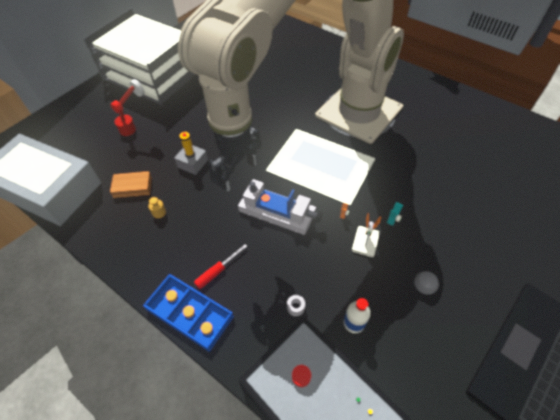

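View pics/side0.png

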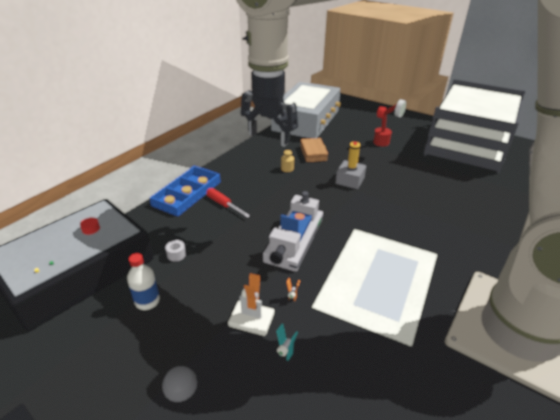

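The orange clip on its white stand is at scene (371,225) and side (252,291). A small orange decoy is at scene (344,211) and a turquoise one at (396,214). The vise is at scene (277,208) with the fin and black nut to the right, and the probe holder is at scene (190,150).

```bash
python3 - <<'E'
from h import *
np.set_printoptions(precision=3,suppress=True)
S,D=cam("scene"),cam("side")
for n,a,b in [("clip",(371,225),(252,291)),("vise",(277,208),(297,237)),("probe",(188,144),(351,156)),("pstand",(194,162),(349,175)),("cleaner",(358,315),(141,284)),("mouse",(426,280),(178,381)),("weight",(156,209),(286,162)),("bush",(295,305),(176,248)),("smallclip",(344,211),(292,291)),("teal",(394,214),(283,343))]:
    print(n,*tri([(S,a),(D,b)]))
c=imaging.calibration("wrist");print(np.array(c["mtx"]),np.array(c["tool_from_camera"]))
for n,x0,y0,w,h,z in [("scene",225,130,200,140,4),("side",200,200,150,150,4)]:
    im=cv2.imread(f"pics/{n}0.png")[y0:y0+h,x0:x0+w]
    cv2.imwrite(f"pics/{n}0c.png",cv2.resize(im,None,fx=z,fy=z,interpolation=cv2.INTER_CUBIC))
E
```

```text
clip [0.455 0.289 0.087] [0.0015561871707372302, 0.0015561871707372417]
vise [0.517 0.024 0.009] [0.0004923795347341961, 0.0004923795347343164]
probe [ 0.537 -0.3    0.092] [0.0020115173647804355, 0.002011517364780586]
pstand [ 0.537 -0.296  0.021] [0.004117460892344375, 0.004117460892344188]
cleaner [0.673 0.386 0.055] [0.0007926848359386083, 0.0007926848359388373]
mouse [0.473 0.478 0.016] [0.002297730945745155, 0.0022977309457453497]
weight [ 0.739 -0.251  0.023] [0.00047348441135384897, 0.00047348441135393695]
bush [0.73  0.242 0.019] [0.0016140248872340951, 0.0016140248872341032]
smallclip [0.42  0.194 0.025] [0.0005519664610308459, 0.0005519664610308186]
teal [0.356 0.319 0.04 ] [0.0027830962335309117, 0.002783096233530819]
[[321.638   0.    280.298]
 [  0.    321.638 212.406]
 [  0.      0.      1.   ]] [[-0.001 -0.948 -0.319  0.083]
 [ 1.    -0.001 -0.     0.   ]
 [ 0.    -0.319  0.948 -0.125]
 [ 0.     0.     0.     1.   ]]
```

```bash
python3 -m inch '[[[0.02,-0.05,-0.03,0,0,0,-1],[0.04,-0.1,-0.05,0,0,0,-1],[0.04,-0.1,-0.05,0,0,0,-1],[0.04,-0.1,-0.05,0,0,0,-1],[0.04,-0.1,-0.05,0,0,0,-1]]]'
python3 - <<'E'
from h import *
C=cam("wrist");cv2.imwrite("pics/w1.png",imaging.camera("wrist"))
for l in ["fin_top","target","vise","probe_grip","clip_grip"]: print(l,[(np.round(d["pixel"]).astype(int).tolist(),round(d["conf"],2)) for d in spotter.look_for(l,"wrist")[:4]])
np.savez("w1.npz",K=C[0],R=C[1],t=C[2])
E
python3 -m inch '[[[0.05,-0.01,0,0,0,0,-1],[0.1,-0.03,0,0,0,0,-1],[0.15,-0.05,0,0,0,0,-1],[0.2,-0.07,0,0,0,0,-1],[0.24,-0.07,0,0,0,0,-1],[0.24,-0.07,0,0,0,0,-1],[0.24,-0.07,0,0,0,0,-1]]]'
python3 - <<'E'
from h import *
C=cam("wrist");cv2.imwrite("pics/w2.png",imaging.camera("wrist"))
for l in ["clip_grip","clip_stand","fin_top"]: print(l,[(np.round(d["pixel"]).astype(int).tolist(),round(d["conf"],2)) for d in spotter.look_for(l,"wrist")[:4]])
np.savez("w2.npz",K=C[0],R=C[1],t=C[2])
E
```

```text
clock: 2.75
position: [0.5252, 0.0398, 0.2986]
ee_rot: [0.707, 0.707, 0.0, 0.0]
ft_force: [0.1, -0.9, -0.2]
grip_width: 1.001
grasp_force: 0.0
fin_top [([280, 169], 0.9)]
target [([276, 166], 0.75)]
vise [([276, 171], 0.68)]
probe_grip []
clip_grip [([184, 35], 0.89)]
clock: 3.75
position: [0.4548, 0.2811, 0.2978]
ee_rot: [0.706, 0.708, -0.0, -0.0]
ft_force: [-0.1, -1.0, -0.1]
grip_width: 1.0
grasp_force: 0.0
clip_grip [([284, 182], 0.77), ([325, 325], 0.74), ([190, 144], 0.7), ([253, 238], 0.56)]
clip_stand [([289, 157], 0.9), ([276, 167], 0.71)]
fin_top [([327, 324], 0.89)]
```

View pics/w1.png

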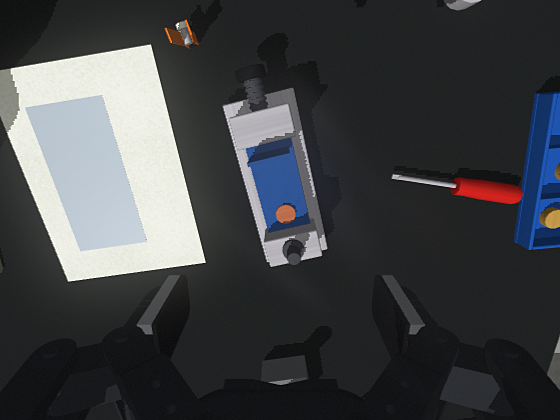

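View pics/w2.png

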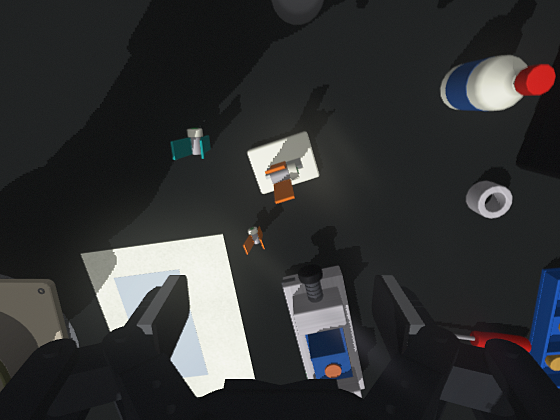

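The first view shows the vise with the fin's top at about (270,150) and the copper disc at (286,213). The second shows the clip on its stand at (283,182), with wings fore and aft and the pod on the right.

```bash
python3 - <<'E'
from h import *
a=cv2.imread("pics/w1.png")[130:240,230:330];b=cv2.imread("pics/w2.png")[125:215,240:330]
f=lambda x:cv2.resize(x,(390,int(390*x.shape[0]/x.shape[1])),interpolation=cv2.INTER_CUBIC)
a,b=f(a),f(b);o=np.zeros((440,790,3),np.uint8);o[:a.shape[0],:390]=a;o[:b.shape[0],400:]=b
cv2.imwrite("pics/c1.png",o)
E
```

```text
(no output)
```

View pics/c1.png

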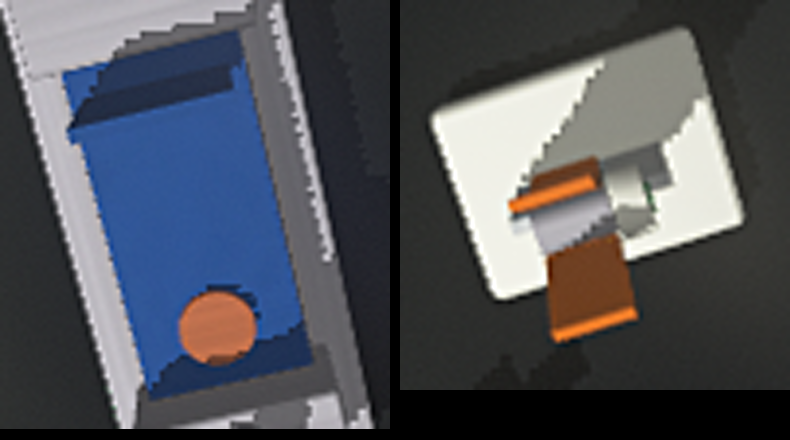

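```bash
python3 - <<'E'
from h import *
np.set_printoptions(precision=4,suppress=True)
L=lambda n:(lambda d:(d["K"],d["R"],d["t"]))(np.load(n))
W1,W2=L("w1.npz"),L("w2.npz")
m=lambda n,lo,hi,r:None
# disc centre by orange colour
def disc(n,x0,y0,x1,y1):
    im=cv2.imread(n)[y0:y1,x0:x1];h=cv2.cvtColor(im,cv2.COLOR_BGR2HSV)
    k=(((h[...,0]<15))&(h[...,1]>90)&(h[...,2]>90)).astype(np.uint8)
    c=max(cv2.findContours(k,0,1)[0],key=cv2.contourArea);(e,a,_)=cv2.fitEllipse(cv2.convexHull(c));return (e[0]+x0,e[1]+y0),a
p1,a1=disc("pics/w1.png",260,190,310,235);p2,a2=disc("pics/w2.png",315,355,350,385)
print(p1,a1,p2,a2,tri([(W1,p1),(W2,p2)]))
T=atz(W1,p1,.053);print("disc@.053",T,atz(W2,p2,.053))
# yaw from vise left top edge of jaw (z~.075): use bed/jaw edges
e=[atz(W1,p,.05) for p in [(230+78/3.9,130+140/3.9),(230+150/3.9,130+388/3.9)]]
v=(e[0]-e[1])[:2];print("block left edge dir",np.degrees(np.arctan2(v[1],v[0])),np.linalg.norm(v))
e=[atz(W1,p,.05) for p in [(230+245/3.9,130+60/3.9),(230+312/3.9,130+360/3.9)]]
v2=(e[0]-e[1])[:2];print("right",np.degrees(np.arctan2(v2[1],v2[0])))
ux=np.arctan2(v[1],v[0])
e=[atz(W1,p,.05) for p in [(230+150/3.9,130+396/3.9),(230+312/3.9,130+360/3.9)]];v=(e[1]-e[0]);print("bottom edge",np.degrees(np.arctan2(v[1],v[0])),np.linalg.norm(v))
# clip wings
q=lambda x,y:(240+(x-400)/4.333,125+y/4.333)
pts=[q(512,208),q(597,181),q(553,337),q(637,313)]
P=[atz(W2,p,.121) for p in pts];print("wings",P)
M=sum(P)/4;print("clip mid",M,"y dir",np.degrees(np.arctan2(*((P[0]+P[1]-P[2]-P[3])[[1,0]]))),"x dirs",[np.degrees(np.arctan2(*((b-a)[[1,0]]))) for a,b in [(P[0],P[1]),(P[2],P[3])]],"span",np.linalg.norm(P[0]+P[1]-P[2]-P[3])/2)
E=[atz(W2,q(*p),.015) for p in [(432,115),(690,28),(745,225),(498,300)]]
print("stand",sum(E)/4,[np.degrees(np.arctan2(*((b-a)[[1,0]]))) for a,b in [(E[0],E[1]),(E[3],E[2]),(E[3],E[0]),(E[2],E[1])]],np.linalg.norm(E[1]-E[0]),np.linalg.norm(E[3]-E[0]))
E
```

```text
(285.343563079834, 213.64802932739258) (18.600740432739258, 19.11602783203125) (332.5620651245117, 370.7424125671387) (13.429228782653809, 16.241056442260742) (array([ 0.5316, -0.0043,  0.0519]), [0.0002471873687819266, 0.00024718736878206576])
disc@.053 [ 0.5318 -0.0038  0.053 ] [ 0.5312 -0.0032  0.053 ]
block left edge dir 104.44476078486906 0.08239740810116598
right 103.39041831850346
bottom edge 13.35431388164177 0.052989411190769276
wings [array([0.4411, 0.3017, 0.121 ]), array([0.4597, 0.3076, 0.121 ]), array([0.45  , 0.2721, 0.121 ]), array([0.4689, 0.2778, 0.121 ])]
clip mid [0.4549 0.2898 0.121 ] y dir 106.93180084399074 x dirs [np.float64(17.86656898303765), np.float64(16.70200155665818)] span 0.031035369265946574
stand [0.4595 0.2914 0.015 ] [np.float64(18.404167972982922), np.float64(17.467989956917958), np.float64(108.20069477002929), np.float64(107.49134704941453)] 0.07814505272712548 0.058458479794567204
```

```bash
python3 -m inch '[[[0.009,0,0,0,0,0.15,-1],[0.009,0,0.02,0,0,0.29,-1],[0.009,0,0.04,0,0,0.43,-1],[0.009,0,0.06,0,0,0.57,-1],[0.009,0,0.08,0,0,0.71,-1],[0.009,0,0.1,0,0,0.85,-1],[0.009,0,0.1,0,0,0.99,-1],[0.009,0,0.1,0,0,1.13,-1],[0.009,0,0.1,0,0,1.269,-1],[0.009,0,0.1,0,0,1.269,-1]]]'
python3 - <<'E'
from h import *
np.set_printoptions(precision=4,suppress=True)
o=sensors.get_obs();R=Rn.from_quat(o["ee_rot"]).as_matrix();print(o["joint_pos"],"\n",R,o["position"])
C=cam("wrist");im=imaging.camera("wrist")
np.savez("w3.npz",K=C[0],R=C[1],t=C[2]);cv2.imwrite("pics/w3.png",im)
# project expected wing tops
u=np.radians(17.3);X=np.array([np.cos(u),np.sin(u),0]);Y=np.array([-X[1],X[0],0]);m=np.array([.455,.29,.121])
for s in (1,-1):
    for r in (-1,1):
        p=proj(C,m+Y*.017*s+X*.01*r);cv2.circle(im,tuple(int(v) for v in p),2,(0,255,0),-1)
f=np.load("w1.npz");W1=(f["K"],f["R"],f["t"]);b=cv2.imread("pics/w1.png");z=4
u=np.radians(13.7);X=np.array([np.cos(u),np.sin(u),0]);Y=np.array([-X[1],X[0],0]);T=np.array([.5316,-.004,.105])+.077*Y;print("fin",T)
b=cv2.resize(b[130:240,230:330],None,fx=z,fy=z)
for s in (1,-1):
    for r in (-1,1):
        for h in (0,-.055):
            p=(proj(W1,T+Y*.002*s+X*.022*r+[0,0,h])-[230,130])*z;cv2.circle(b,tuple(int(v) for v in p),2,(0,255,0) if h==0 else (0,0,255),-1)
o=np.zeros((440,790,3),np.uint8);o[:,:400]=b[:440];c=im[100:320,180:375];o[:,400:]=cv2.resize(c,(390,440))
cv2.imwrite("pics/c2.png",o)
E
```

```text
clock: 4.95
position: [0.4556, 0.2879, 0.1984]
ee_rot: [0.989, 0.148, 0.0, 0.0]
ft_force: [-0.6, -0.6, 0.3]
grip_width: 1.003
grasp_force: 0.0
[-0.4413  0.1899 -0.2319  1.7475  0.0468  1.2094 -1.9589] 
 [[ 0.956   0.2932  0.0004]
 [ 0.2932 -0.956  -0.0002]
 [ 0.0003  0.0003 -1.    ]] [0.4556 0.2879 0.1984]
fin [0.5134 0.0708 0.105 ]
```

View pics/c2.png

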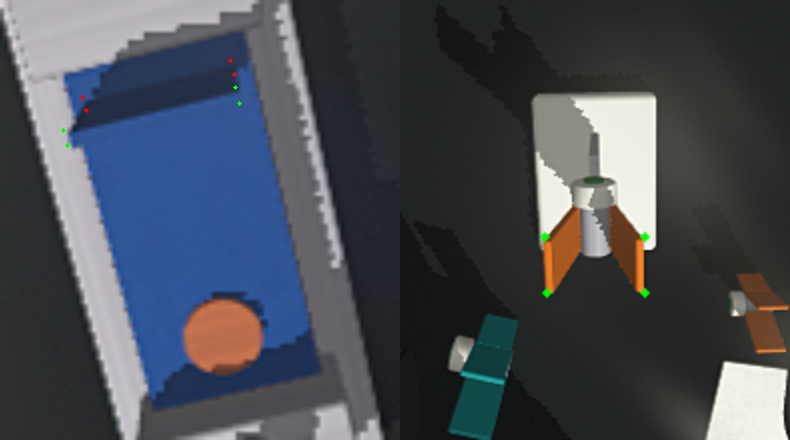

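Both overlays fit. The green dots sit on the wing tops, and the fin face meets the predicted edges within about 2 px. Now I'll descend onto the clip.

```bash
python3 -m inch '[[[0,0,0.04,0,0,0,-1],[0,0,0.07,0,0,0,-1],[0,0,0.095,0,0,0,-1],[0,0,0.095,0,0,0,-1],[0,0,0.095,0,0,0,-1]]]'
python3 -c "
from h import *
C=cam('wrist');im=imaging.camera('wrist');cv2.imwrite('pics/w4.png',im)"
```

```text
clock: 5.5
position: [0.4554, 0.2888, 0.104]
ee_rot: [0.989, 0.151, 0.0, -0.0]
ft_force: [0.2, 0.8, 0.6]
grip_width: 0.995
grasp_force: 0.0
```

```bash
python3 -m inch '[[[0,-0.001,0.001,0,0,0,0.2],[0,-0.001,0.001,0,0,0,0.5],[0,-0.001,0.001,0,0,0,1],[0,-0.001,0.001,0,0,0,1],[0,-0.001,0.001,0,0,0,1],[0,-0.001,0.001,0,0,0,1],[0,-0.001,0.001,0,0,0,1],[0,-0.001,0.001,0,0,0,1],[0,-0.001,0.001,0,0,0,1],[0,-0.001,0.001,0,0,0,1]]]' 25
```

```text
clock: 6.55
position: [0.4547, 0.29, 0.1023]
ee_rot: [0.989, 0.15, -0.0, 0.0]
ft_force: [-0.4, -0.6, 0.0]
grip_width: 0.194
grasp_force: 31.0
```

```bash
python3 -m inch '[[[0,0,-0.01,0,0,0,1],[0,0,-0.025,0,0,0,1],[0,0,-0.05,0,0,0,1],[0,0,-0.08,0,0,0,1],[0,0,-0.11,0,0,0,1],[0,0,-0.11,0,0,0,1],[0,0,-0.11,0,0,0,1]]]'
python3 - <<'E'
from h import *
np.set_printoptions(precision=4,suppress=True)
C=cam('wrist');im=imaging.camera('wrist');cv2.imwrite('pics/w5.png',im)
o=sensors.get_obs();R=Rn.from_quat(o["ee_rot"]).as_matrix();p=np.array(o["position"])
print(np.degrees(np.arctan2(R[1,0],R[0,0])),p)
print("to fin, tool axes",R.T@(np.array([.5134,.0708,p[2]])-p))
E
```

```text
clock: 7.25
position: [0.455, 0.2902, 0.2134]
ee_rot: [0.989, 0.15, 0.001, -0.0]
ft_force: [-0.4, 0.4, -0.7]
grip_width: 0.193
grasp_force: 31.0
17.292138068159918 [0.4545 0.2898 0.2122]
to fin, tool axes [-0.0089  0.2266  0.    ]
```

View pics/w5.png

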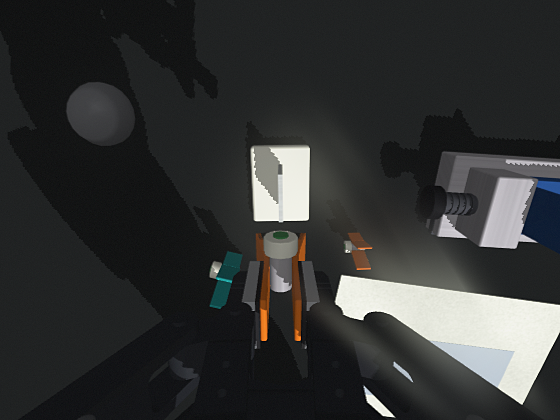

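The clip is held squarely between the pads at (282,290), and the stand's plate at (280,190) is free. Next I'll move over the fin.

```bash
python3 -m inch '[[[0,0.03,0,0,0,0.02,1],[-0.002,0.07,0,0,0,0.04,1],[-0.004,0.11,0,0,0,0.063,1],[-0.006,0.15,0,0,0,0.063,1],[-0.008,0.19,0,0,0,0.063,1],[-0.009,0.215,0,0,0,0.063,1],[-0.009,0.227,0,0,0,0.063,1],[-0.009,0.227,0,0,0,0.063,1],[-0.009,0.227,0,0,0,0.063,1]]]'
python3 - <<'E'
from h import *
np.set_printoptions(precision=4,suppress=True)
C=cam('wrist');im=imaging.camera('wrist');cv2.imwrite('pics/w6.png',im)
o=sensors.get_obs();R=Rn.from_quat(o["ee_rot"]).as_matrix();p=np.array(o["position"])
print(np.degrees(np.arctan2(R[1,0],R[0,0])),p)
f=np.load("w1.npz");W1=(f["K"],f["R"],f["t"])
z=2;b=cv2.resize(im,None,fx=z,fy=z,interpolation=cv2.INTER_CUBIC)
def ov(T,yaw,col):
    u=np.radians(yaw);X=np.array([np.cos(u),np.sin(u),0]);Y=np.array([-X[1],X[0],0])
    q=np.array([proj(C,T+Y*.002*s+X*.022*r)*z for s,r in [(1,1),(1,-1),(-1,-1),(-1,1)]]);cv2.polylines(b,[q.astype(np.int32)],True,col,1)
    return q
q=ov(np.array([.5134,.0708,.105]),13.7,(0,255,0));print(q/z)
c=(q.mean(0)).astype(int);x0=max(0,c[0]-280);y0=max(0,min(840-440,c[1]-220))
cv2.imwrite('pics/c6.png',b[y0:y0+440,x0:x0+560]);print(x0,y0)
E
```

```text
clock: 8.2
position: [0.5131, 0.0721, 0.2119]
ee_rot: [0.993, 0.12, -0.0, -0.0]
ft_force: [0.8, 0.6, -0.7]
grip_width: 0.192
grasp_force: 31.0
13.817860026069521 [0.5131 0.0725 0.212 ]
[[280.1247 190.1898]
 [280.1179 244.4149]
 [285.2035 244.4204]
 [285.5106 190.194 ]]
285 214
```

View pics/c6.png

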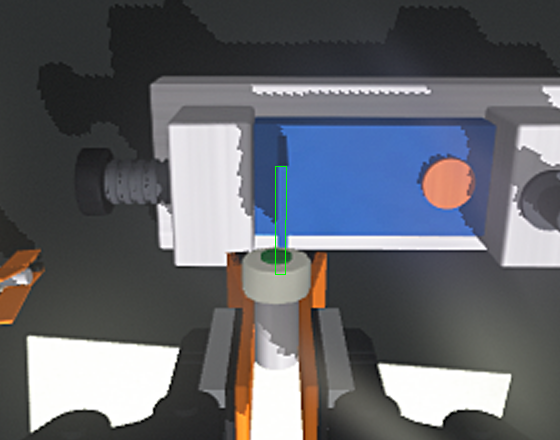

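The predicted outline (green) lies on the fin's top strip, with edges at about 275–287 px. It needs a 1.5 mm shift in tool y, then straight down 72 mm.

```bash
python3 -m inch '[[[0,0.0015,0.01,0,0,0,1],[0,0.0015,0.03,0,0,0,1],[0,0.0015,0.045,0,0,0,1],[0,0.0015,0.06,0,0,0,1],[0,0.0015,0.067,0,0,0,1],[0,0.0015,0.072,0,0,0,1],[0,0.0015,0.072,0,0,0,1],[0,0.0015,0.072,0,0,0,1]]]'
```

```text
clock: 9.05
position: [0.5142, 0.0693, 0.1408]
ee_rot: [0.993, 0.119, 0.0, -0.0]
ft_force: [0.9, -0.6, -0.8]
grip_width: 0.19
grasp_force: 31.0
```

```bash
python3 -m inch '[[[0,0,0,0,0,0,0.5],[0,0,0,0,0,0,0.4],[0,0,0,0,0,0,0.3],[0,0,0,0,0,0,0.1],[0,0,0,0,0,0,-0.2],[0,0,0,0,0,0,-0.5],[0,0,0,0,0,0,-1],[0,0,0,0,0,0,-1],[0,0,0,0,0,0,-1],[0,0,0,0,0,0,-1]]]'
python3 -m inch '[[[0,0,-0.03,0,0,0,-1],[0,0,-0.07,0,0,0,-1],[0,0,-0.11,0,0,0,-1],[0,0,-0.14,0,0,0,-1],[0,0,-0.14,0,0,0,-1],[0,0,-0.14,0,0,0,-1]]]'
python3 - <<'E'
from h import *
C=cam('wrist');im=imaging.camera('wrist');cv2.imwrite('pics/w7.png',im)
s=imaging.camera('side');cv2.imwrite('pics/s7.png',s)
o=np.zeros((420,790,3),np.uint8);o[:,:430]=im[:,60:490];c=s[180:310,240:350];o[:,435:]=cv2.resize(c,(355,420),interpolation=cv2.INTER_CUBIC);cv2.imwrite('pics/c7.png',o)
np.set_printoptions(precision=4,suppress=True)
ob=sensors.get_obs();R=Rn.from_quat(ob["ee_rot"]).as_matrix();p=np.array(ob["position"]);print(p,ob["joint_pos"])
# probe estimate from scene/side by yellow/red cap colour near holder
for n,b in (("scene",(170,120,215,180)),("side",(330,130,375,195))):
    i=cv2.imread(f'pics/{n}0.png')[b[1]:b[3],b[0]:b[2]];h=cv2.cvtColor(i,cv2.COLOR_BGR2HSV);k=(h[...,0]>15)&(h[...,0]<35)&(h[...,1]>120)&(h[...,2]>80);y,x=np.nonzero(k);print(n,x.min()+b[0],x.max()+b[0],y.min()+b[1],y.max()+b[1])
E
```

```text
clock: 10.05
position: [0.5139, 0.0691, 0.1403]
ee_rot: [0.993, 0.119, 0.0, -0.0]
ft_force: [-0.4, -0.2, -0.7]
grip_width: 0.999
grasp_force: 0.0
clock: 10.65
position: [0.5141, 0.0691, 0.2806]
ee_rot: [0.993, 0.119, 0.001, -0.0]
ft_force: [0.0, 0.4, 0.2]
grip_width: 1.003
grasp_force: 0.0
[0.5134 0.069  0.2791] [-0.1765  0.0845 -0.0481  1.6917  0.0041  1.3673 -1.5573]
scene 179 192 131 155
side 348 360 141 167
```

View pics/c7.png

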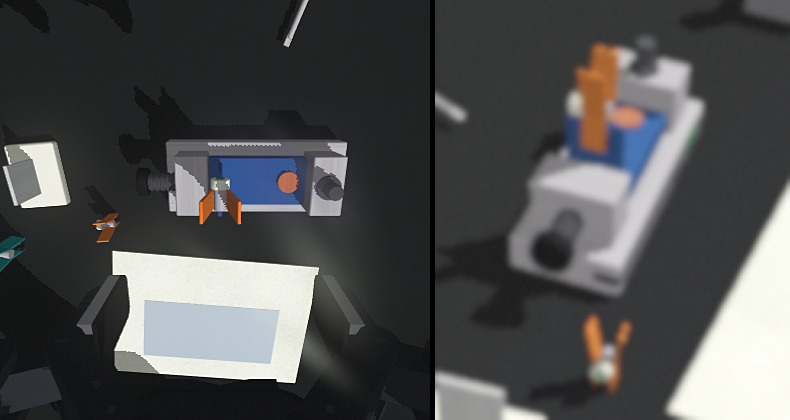

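The clip stands upright over the fin and is released, at left (220,195) and right (595,95). Next I'll travel to above the probe, turning back as I go.

```bash
python3 -m inch '[[[-0.006,0.036,-0.02,0,0,-0.14,-1],[-0.013,0.072,-0.02,0,0,-0.28,-1],[-0.02,0.11,-0.02,0,0,-0.42,-1],[-0.027,0.15,-0.02,0,0,-0.56,-1],[-0.034,0.19,-0.02,0,0,-0.7,-1],[-0.041,0.23,-0.02,0,0,-0.84,-1],[-0.048,0.27,-0.02,0,0,-0.98,-1],[-0.055,0.31,-0.02,0,0,-1.12,-1],[-0.062,0.345,-0.02,0,0,-1.26,-1],[-0.065,0.364,-0.02,0,0,-1.4,-1]]]'
python3 -m inch '[[[0,0,0,0,0,-0.1,-1],[0,0,0,0,0,-0.17,-1],[0,0,0,0,0,-0.17,-1]]]'
python3 - <<'E'
from h import *
np.set_printoptions(precision=4,suppress=True)
C=cam('wrist');im=imaging.camera('wrist');cv2.imwrite('pics/w8.png',im)
np.savez("w8.npz",K=C[0],R=C[1],t=C[2])
for l in ("probe_grip","probe_tip","probe_stand"): print(l,[(d["pixel"],d["conf"]) for d in spotter.look_for(l,"wrist")[:3]])
o=sensors.get_obs();R=Rn.from_quat(o["ee_rot"]).as_matrix();print(o["position"],R,o["joint_pos"])
E
```

```text
clock: 11.75
position: [0.5355, -0.3034, 0.2984]
ee_rot: [0.682, 0.731, -0.001, -0.001]
ft_force: [-0.0, 0.9, -0.1]
grip_width: 1.004
grasp_force: 0.0
clock: 12.05
position: [0.5365, -0.2999, 0.2987]
ee_rot: [0.618, 0.786, -0.0, -0.001]
ft_force: [-0.6, 0.1, -0.0]
grip_width: 1.003
grasp_force: 0.0
probe_grip [([276.1, 194.0], 0.68)]
probe_tip [([277.7, 193.9], 0.93)]
probe_stand [([278.0, 166.2], 0.82)]
[ 0.5368 -0.2997  0.2998] [[-0.2343  0.9722 -0.0006]
 [ 0.9722  0.2343  0.0003]
 [ 0.0004 -0.0005 -1.    ]] [ 0.3183  0.2862  0.1478  1.4178 -0.0419  1.4413  0.7021]
```

View pics/w8.png

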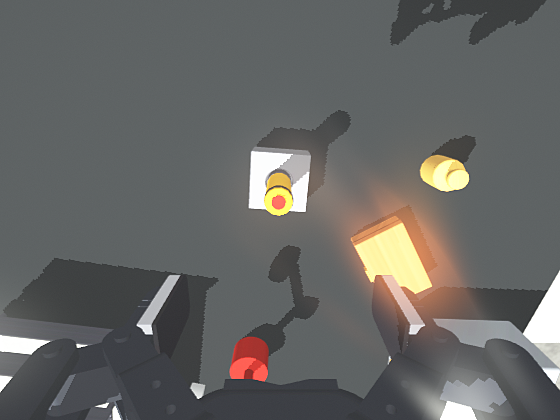

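The probe's top ring is at (278,201) in its holder. The gauge case at (392,252), the weight at (445,175) and the red fixture at (250,350) stand clear.

```bash
python3 - <<'E'
from h import *
np.set_printoptions(precision=4,suppress=True)
f=np.load("w8.npz");W=(f["K"],f["R"],f["t"]);S,D=cam("scene"),cam("side")
im=cv2.imread("pics/w8.png")[180:225,255:300];h=cv2.cvtColor(im,cv2.COLOR_BGR2HSV)
k=((h[...,0]<8)|(h[...,0]>172))&(h[...,1]>150)&(h[...,2]>120);y,x=np.nonzero(k);c=(x.mean()+255,y.mean()+180);print("cap",c,len(x))
P=atz(W,c,.130);print(P, "tri",tri([(W,c),(S,(185.5,133)),(D,(354.5,143.5))]),proj(S,P),proj(D,P))
st=[atz(W,p,.045) for p in [(250,149),(310,152),(306,212),(249,208)]];print("holder",sum(st)/4)
print("red base",tri([(S,(124,128)),(D,(383,138))]),"red top",tri([(S,(137,86)),(D,(400,108))]))
ob=sensors.get_obs();R=Rn.from_quat(ob["ee_rot"]).as_matrix();print("shift",R.T@(np.array([P[0],P[1],.096])-ob["position"]))
E
```

```text
cap (np.float64(278.09154929577466), np.float64(202.1338028169014)) 142
[ 0.5358 -0.3059  0.13  ] tri (array([ 0.5337, -0.3042,  0.1329]), [0.002120915294895738, 0.002270762909303634, 0.0018143781118167505]) [184.4391 134.568 ] [354.1676 143.3631]
holder [ 0.5357 -0.305   0.045 ]
red base (array([ 0.5615, -0.615 ,  0.0071]), [0.004177318293451704, 0.00417731829345169]) red top (array([ 0.4961, -0.5443,  0.1685]), [0.0018442905178800782, 0.0018442905178800372])
shift [-0.0059 -0.0023  0.2038]
```

```bash
python3 -m inch '[[[-0.006,-0.002,0.04,0,0,0,-1],[-0.006,-0.002,0.08,0,0,0,-1],[-0.006,-0.002,0.12,0,0,0,-1],[-0.006,-0.002,0.16,0,0,0,-1],[-0.006,-0.002,0.19,0,0,0,-1],[-0.006,-0.002,0.204,0,0,0,-1],[-0.006,-0.002,0.204,0,0,0,-1],[-0.006,-0.002,0.204,0,0,0,-1]]]'
python3 -m inch '[[[0,0,0,0,0,0,0],[0,0,0,0,0,0,0.4],[0,0,0,0,0,0,1],[0,0,0,0,0,0,1],[0,0,0,0,0,0,1],[0,0,0,0,0,0,1],[0,0,0,0,0,0,1],[0,0,0,0,0,0,1],[0,0,0,0,0,0,1],[0,0,0,0,0,0,1]]]' 60
```

```text
clock: 13.05
position: [0.5372, -0.3066, 0.0978]
ee_rot: [0.618, 0.786, 0.0, 0.001]
ft_force: [-0.6, -1.0, 0.2]
grip_width: 1.0
grasp_force: 0.0
clock: 14.05
position: [0.5365, -0.3065, 0.097]
ee_rot: [0.618, 0.786, 0.0, 0.0]
ft_force: [-2.1, 0.8, 6.1]
grip_width: 0.317
grasp_force: 58.6
```

```bash
python3 -m inch '[[[0,0,-0.01,0,0,0,1],[0,0,-0.03,0,0,0,1],[0,0,-0.06,0,0,0,1],[0,0,-0.1,0,0,0,1],[0,0,-0.14,0,0,0,1],[0,0,-0.16,0,0,0,1],[0,0,-0.16,0,0,0,1],[0,0,-0.16,0,0,0,1]]]'
python3 - <<'E'
from h import *
np.set_printoptions(precision=4,suppress=True)
ob=sensors.get_obs();R=Rn.from_quat(ob["ee_rot"]).as_matrix();p=np.array(ob["position"]);print(p,ob["grip_width"],ob["grasp_force"],R)
print("shift",R.T@(np.array([.5316,-.004,p[2]])-p))
S,D=cam("scene"),cam("side")
for n,C in (("scene",S),("side",D)):
    im=imaging.camera(n);cv2.imwrite(f"pics/{n}9.png",im)
    print(n,"exp tip/top",proj(C,p-[0,0,.087]),proj(C,p+[0,0,.033]))
E
```

```text
clock: 14.85
position: [0.5362, -0.306, 0.2558]
ee_rot: [0.618, 0.786, 0.0, -0.0]
ft_force: [-0.1, 0.1, -3.1]
grip_width: 0.315
grasp_force: 59.1
[ 0.5362 -0.306   0.2558] 0.3146991169488194 59.104682207107544 [[-0.2358  0.9718 -0.0003]
 [ 0.9718  0.2358  0.0003]
 [ 0.0004 -0.0002 -1.    ]]
shift [0.2946 0.0668 0.0001]
scene exp tip/top [181.4578 124.9143] [171.5053  91.1646]
side exp tip/top [355.6918 131.2626] [361.0937  90.8113]
```

```bash
python3 -m inch '[[[0.02,0.005,0,0,0,0,1],[0.055,0.012,0,0,0,0,1],[0.095,0.021,0,0,0,0,1],[0.135,0.03,0,0,0,0,1],[0.175,0.04,0,0,0,0,1],[0.215,0.05,0,0,0,0,1],[0.25,0.058,0,0,0,0,1],[0.28,0.064,0,0,0,0,1],[0.295,0.067,0,0,0,0,1],[0.295,0.067,0,0,0,0,1]]]'
python3 - <<'E'
from h import *
np.set_printoptions(precision=4,suppress=True)
q=[]
for i in range(3):
    for n in ("scene","side"): cv2.imwrite(f"pics/{n}10.png",imaging.camera(n))
    q.append(sensors.get_obs()["position"])
C=cam("wrist");im=imaging.camera("wrist");cv2.imwrite("pics/w10.png",im);q.append(sensors.get_obs()["position"])
p=np.mean(q,0);print(np.array(q),sensors.get_obs()["ee_rot"])
print("wrist: disc exp",proj(C,[.5316,-.004,.053]),"tip exp",proj(C,p-[0,0,.087]))
S,D=cam("scene"),cam("side");o=np.zeros((420,790,3),np.uint8)
for j,(n,C) in enumerate((("scene",S),("side",D))):
    im=cv2.imread(f"pics/{n}10.png");t=proj(C,p-[0,0,.087]);d=proj(C,[.5316,-.004,.053]);print(n,t,d)
    x,y=(int(v)for v in (t+d)/2);c=im[y-50:y+50,x-47:x+47];o[:,j*395:j*395+390]=cv2.resize(c,(390,420),interpolation=cv2.INTER_CUBIC)
    for a,k in ((t,(0,255,0)),(d,(255,0,255))): cv2.circle(o,(int((a[0]-x+47)*390/94)+j*395,int((a[1]-y+50)*4.2)),3,k,1)
cv2.imwrite("pics/c10.png",o)
E
```

```text
clock: 15.95
position: [0.5312, -0.0009, 0.2549]
ee_rot: [0.616, 0.787, -0.0, -0.001]
ft_force: [0.2, 0.1, -2.7]
grip_width: 0.315
grasp_force: 59.1
[[ 0.5315 -0.0044  0.2553]
 [ 0.5317 -0.0053  0.2557]
 [ 0.5319 -0.005   0.256 ]
 [ 0.5319 -0.0048  0.2561]] [ 0.6188  0.7856 -0.0001 -0.    ]
wrist: disc exp [280.0059 186.2524] tip exp [279.721  227.1422]
scene [263.6656 171.3842] [265.8608 197.5686]
side [300.6885 177.7394] [298.694  216.0277]
```

View pics/c10.png

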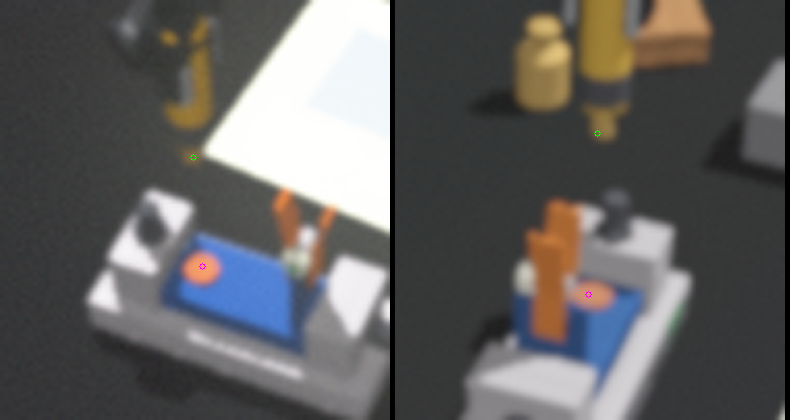

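The nose markers (scene (193,157), side (597,133)) and the disc markers agree with the picture within 1–2 px. The nose appears to be on the disc's axis, so I'll descend most of the way and look again.

```bash
python3 -m inch '[[[0.001,0,0.01,0,0,0,1],[0.001,0,0.025,0,0,0,1],[0.001,0,0.04,0,0,0,1],[0.001,0,0.055,0,0,0,1],[0.001,0,0.07,0,0,0,1],[0.001,0,0.082,0,0,0,1],[0.001,0,0.09,0,0,0,1],[0.001,0,0.097,0,0,0,1],[0.001,0,0.1,0,0,0,1],[0.001,0,0.1,0,0,0,1]]]'
python3 - <<'E'
from h import *
np.set_printoptions(precision=4,suppress=True)
q=[]
for i in range(3):
    for n in ("scene","side"): cv2.imwrite(f"pics/{n}11.png",imaging.camera(n))
    q.append(sensors.get_obs()["position"])
cv2.imwrite("pics/w11.png",imaging.camera("wrist"))
p=np.mean(q,0);print(p,sensors.get_obs()["ee_rot"])
o=np.zeros((420,790,3),np.uint8)
for j,n in enumerate(("scene","side")):
    C=cam(n);im=cv2.imread(f"pics/{n}11.png");d=proj(C,[.5316,-.004,.053]);t=proj(C,p-[0,0,.087])
    x,y=(int(v)for v in d);y-=10;c=im[y-35:y+35,x-33:x+33];o[:,j*395:j*395+390]=cv2.resize(c,(390,420),interpolation=cv2.INTER_CUBIC)
cv2.imwrite("pics/c11.png",o)
E
```

```text
clock: 17.3
position: [0.5317, -0.0028, 0.1562]
ee_rot: [0.618, 0.786, -0.0, -0.0]
ft_force: [0.6, -0.6, -2.8]
grip_width: 0.309
grasp_force: 59.1
[ 0.532  -0.0028  0.1568] [0.6182 0.786  0.0002 0.0002]
```

View pics/c11.png

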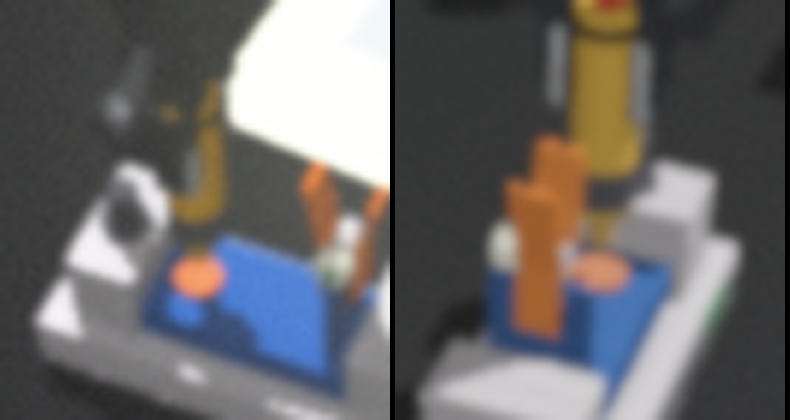

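In both views the nose hangs centred above the disc (scene nose (199,255) over disc (198,277); side (602,248) over (603,270)). I'll lower 7 mm and settle.

```bash
python3 -m inch '[[[-0.001,0,0.002,0,0,0,1],[-0.001,0,0.004,0,0,0,1],[-0.001,0,0.006,0,0,0,1],[-0.001,0,0.007,0,0,0,1],[-0.001,0,0.007,0,0,0,1],[-0.001,0,0.007,0,0,0,1],[-0.001,0,0.007,0,0,0,1],[-0.001,0,0.007,0,0,0,1],[-0.001,0,0.007,0,0,0,1],[-0.001,0,0.007,0,0,0,1]]]'
python3 - <<'E'
from h import *
q=[]
for i in range(5): imaging.camera("side");q.append(sensors.get_obs()["position"])
print(np.round(q,4),sensors.get_obs()["ft_force"],np.abs(sensors.get_obs()["joint_velocities"]).max())
E
```

```text
clock: 18.65
position: [0.532, -0.0038, 0.1494]
ee_rot: [0.618, 0.786, 0.0, 0.0]
ft_force: [-0.3, -0.3, -2.2]
grip_width: 0.314
grasp_force: 59.1
[[ 0.532  -0.0038  0.1494]
 [ 0.5319 -0.0038  0.1493]
 [ 0.532  -0.0038  0.1493]
 [ 0.5319 -0.0038  0.1493]
 [ 0.5319 -0.0038  0.1493]] [-0.33421063  0.41093496 -2.24114398] 0.0017721435724602692
```

Everything is steady: the tip is at about z = 0.062, roughly 9 mm above the disc. Handing in.

```bash
python3 -c "
from workcell import order
print(order.hand_in())"
```

```text
the job is handed in; nothing more can be done
None
```

I handed the job in at about 19 s with the clip released on the fin and the probe held steady and upright, its nose centred about 9 mm above the copper disc; the hand-in gave no verdict.

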